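# Open the square paste jar in its bracing block

### The arm

A 6-joint arm with a two-finger parallel gripper is mounted at the origin on the work surface. World frame = base frame: x ahead of the robot, y to its left, z up, the work surface at z = 0. Lengths are in mm, angles in rad, forces in N, time in s.
With the tool pointing down it reaches from about 375 to 975 mm from the base axis. Payload 3.8 kg.
Tool frame: the origin (TCP) lies midway between the tips of the shut fingers; the grasp point (between the pads) lies 19 mm behind it (manip.hold_point_z is the distance from the TCP to the grasp point, in mm); z points along the fingers, y is the line along which they close (so a half turn about z gives the same grasp; the last joint's range is limited). The gripper opens to 88 mm and grips with 3 to 60 N. Pads are 18 mm wide; open, the fingers measure 123 mm over their backs; the gripper's body (75 mm by 187 mm) begins 45 mm behind the grasp point.
Start: joints at [-1.182, 0.264, 1.604, -0, 1.274, -0.037], TCP at [278.803, -614.725, 238.706] pointing down, gripper open.
Joint ranges: [-2.63, 2.63], [-0.94, 2.18], [0.31, 2.57], [-1.31, 4.45], [0, 2.66], [-2.55, 2.55]. Speed limits (rad/s): [2.57, 2.57, 3.14, 3.14, 3.14, 3.14].

### API

Orientations are given as a 3x3 rotation matrix whose columns are the frame's x, y, z axes.
In Python, from rig import status, imaging, workorder, nets, manip gives the robot as it stands. The module is installed in compiled form; this text tells all that it offers.
- The arm moves only by the tool drive_tool, never from a script. Its argument "motion" is a list of rows, each a list of 7 numbers: the shift along the tool's x, y, z in units of 0.4 m (1.0 is 0.4 m), then the turn, a rotation vector about the tool's x, y, z in units of 45 degrees (1.0 is 45 degrees), then the gripper's target within -1 to 1 (shut at 1, half-way at 0, fully open at -1). In form: [[dx, dy, dz, ax, ay, az, fingers], ...]. A call has 1 to 20 rows; each row is the pose to reach, as a shift and turn from the pose commanded when the call began, along the tool's axes at that moment; what a row does not reach only later rows make up. A row lasts 1/8 s, in which the tool goes at most 62.5 mm and 10.7 degrees, less where a joint would pass 70% of its speed; a pose out of reach is approached as far as the arm can. A call with a number of a shift or a turn outside -1 to 1 is refused whole. A call with a gripper value outside its range is refused whole. The fingers move at their own pace and stop on an object; the grip force is fixed at half the most. Time passes only in rows, so rows that repeat a pose let the fingers close. It gives the time, the measured TCP pose, the force, the opening and the grip force at its end, in the units of the state.
- status.sense(): the state, without advancing time (a new reading comes with each control period).
- imaging.camera(name): name is "side" or "top"; returns a dict with "img" (480x640x3 uint8, red, green, blue), "depth" (480x640 float32, mm along the optical axis (not along the pixel's ray), 0 where there is no reading), "vertical_fov" (degrees; the focal length in pixels is half the picture's height over the tangent of half this angle, whatever the lens; pixels are square), "cx", "cy" (the principal point, pixels), "R" (3x3) and "t" (3): a world point X has camera coordinates R X + t. Camera axes: x right, y down, z forward; pixel columns grow to the right and rows downward; lengths in mm; the calibration is good to about 2 mm. A picture is of the moment at which its call begins.
- workorder.job_done(): hands the job in; it is judged then, once.
Trained networks look in a picture, given as the dict that the camera call returned (one of the last four; its "shot" number tells which), for a name from the list of things; names that differ only in an ending like _2 or _b are one class to them, and where a whole thing is asked for, a point or a joint stands for the part that bears it (a point fixed in the world has none). Each returns a list of dicts, best first, with "score" (0 to 1); they miss things now and then, are a little off and sometimes report something else, mostly with a low value. They report only what shows in the picture. A call takes as long as a camera call. They do not tell look-alikes from the thing itself.
- nets.masks_of(label, picture): "mask" (480x640 bool, what is visible of it) and "box" ([left, top, right, bottom] in pixels, round what is visible of it).
The state is a dict: "time": time; "joint_positions": joint angles; "dq": joint speeds; "effort": joint torques, N m; "ee_pos": TCP position; "ee_rot": TCP orientation; "contact_force": force on the tool from outside, world axes, zero at the start; "moment": the same for the moment, N m; "grip_width": finger opening in mm; "grasp_force": force on a finger pad.
Only numpy, scipy, OpenCV 4.12 (cv2) and the standard library are available. Lean on these libraries where they do the work, as an engineer would, in place of code of your own. Each camera call takes 0.05 s, during which the arm holds its last target. There are 200 camera calls.

### The job

Stand the square paste jar upright in the square pocket of the wooden block, lowering it gently until it is fully home, so that the block keeps it from turning. Then unscrew its tight cap counter-clockwise with the jar staying in the pocket, stop turning once the threads let go, and lift the cap straight up; finish while still holding the cap level about three centimetres clear above the jar's mouth. Keep the jar upright throughout and leave the other things on the bench where they are.

Things in the scene. Friction and masses are not known exactly. Their poses are not given: they have to be found in the camera images.
- jar: Square white plastic jar, loose, 0.27 to 0.5 kg, upright, cap on. Body 58 x 58 mm (foot 50 x 50 mm over the lowest 5 mm), shoulder 66 mm up, then a round neck 42 mm wide; 117 mm high with cap. Origin: centre of underside; z up, x and y square to the faces; alike at each quarter turn. On the bench it turns along with the cap; only the block's pocket stops it.
- cap: Black twist-off cap locked on the jar, 38 mm high, 60 g. Ribbed gripping head 60 mm wide over the upper 17 mm, below it a skirt 58 mm wide, 21 mm deep round the neck. Origin: on the axis at the skirt's lower edge, 79 mm above the jar's underside while on; z up; x along the pointer ridge on top. Tight: 0.2 to 0.4 N m to turn. While on, it carries the jar.
- cap_pointer (a point): Outer end of the cap's pointer ridge, 24 mm from the cap's axis along its x, 38 mm above its origin. Cap angle = turn of cap x from jar x, counter-clockwise from above: 14 to 38 degrees at the start, free at about 93 (resistance vanishes; a sprung liner then lifts the cap 2.5 mm, 12 to 16 N), stop at about 160: keep well short of 150. Clockwise stop at 10.
- jar_mouth (a point): Centre of the jar's mouth, the flat top of the neck, 96 mm above the jar's underside. Two thread tabs below it reach 25 mm from the axis.
- block: Wooden bracing block, 100 x 100 x 34 mm, fixed to the bench, with one square pocket in its middle, 61 x 61 mm and 26 mm deep, with a 4 mm bevel round its mouth. Origin: centre of the underside; x and y square to the pocket's sides, z up. The other block of the same size has a round hole and is not meant.
- pocket_floor (a point): Centre of the pocket's floor, 8 mm above the block's underside; axes as the block's. The fully seated jar's origin lies here.
- roundjar: Bystander: round white jar with a black cap, 62 mm diameter, 105 mm high. Origin: centre of the underside.
- bottle: Bystander: amber bottle, 52 mm diameter, 120 mm high. Origin: centre of the underside.
- weight: Bystander: knobbed steel paperweight, 52 mm diameter, 60 mm high. Origin: centre of the underside.
- stamp: Bystander: wooden hand stamp, 38 mm diameter, 70 mm high. Origin: centre of the underside.
- brush: Bystander: paste brush lying on the bench.
- folder: Bystander: flat wooden-handled spatula lying on the bench.
Mind the look-alikes: they are no part of the job. Leave any green look-alike of the jar alone.

How it is judged:
By the outcome, as a careful person would: the job done as asked, in the order asked, and still so for the second after the job is handed in, while the arm keeps its last pose, push and grip.
It also fails if it takes over 53 s, if anything falls off the work surface, if the arm or the gripper's body presses on something with over 40 N, if the wrist force passes 120 N, or if a joint passes its speed limit or range.

## Working session

There is one attempt and no reset: what is moved stays moved. The work goes in short steps, Python scripts to look and compute and a tool call to move; the robot and the scene stay as the last step left them, time stands still between calls to the robot, and variables do not carry over. Pictures are saved under pics/ and viewed, at most 10 in all, crops included, and the job is handed in when it is done.

Besides the shell and the picture viewer there is one more tool, called after ">>>" by a JSON object that holds its "fn" and its "kwargs", one argument or row to a line. drive_tool: Moves the arm, as the interface text tells. Shifts and turns lie within -1 to 1; 1 stands for 0.4 m of shift or 45 degrees of turn. Its arguments: {"type":"object","properties":{"motion":{"type":"array"}},"required":["motion"]}

```bash
mkdir -p pics
cat > h.py <<'E'
import numpy as np, cv2
from rig import status, imaging, workorder, nets, manip
def K(p):
    f=240/np.tan(np.radians(p["vertical_fov"])/2); return f,p["cx"],p["cy"]
def world(p,u,v,d):
    f,cx,cy=K(p); c=np.stack([(u-cx)/f*d,(v-cy)/f*d,d],-1); return (c-p["t"])@np.asarray(p["R"])
def cloud(p,m):
    v,u=np.nonzero(m&(p["depth"]>0)); return world(p,u,v,p["depth"][v,u])
def proj(p,X):
    f,cx,cy=K(p); c=np.asarray(p["R"])@np.asarray(X,float)+p["t"]; return c[0]/c[2]*f+cx,c[1]/c[2]*f+cy
def save(n,img): cv2.imwrite("pics/"+n+".png",img[...,::-1])
E
python3 - <<'E'
from h import *
np.set_printoptions(precision=1,suppress=True)
s=status.sense(); print(s)
for n in("top","side"):
    p=imaging.camera(n); save(n+"0",p["img"]); print(n,p["vertical_fov"],p["cx"],p["cy"],"cam at",-np.asarray(p["R"]).T@p["t"])
    for l in("jar","cap","block","roundjar"):
        for r in nets.masks_of(l,p)[:4]:
            c=cloud(p,r["mask"]); 
            if len(c): print(l,round(r["score"],2),r["box"],np.percentile(c,[2,50,98],axis=0).tolist())
E
```

```text
{'time': 0.0, 'joint_positions': array([-1.2,  0.3,  1.6, -0. ,  1.3, -0. ]), 'dq': array([ 0., -0., -0., -0., -0.,  0.]), 'effort': array([ -0. , -50.2, -35.7,   0.1,   0. ,  -0. ]), 'ee_pos': array([ 278.5, -614.1,  237.4]), 'ee_rot': array([[ 0.9,  0.4, -0. ],
       [ 0.4, -0.9,  0. ],
       [ 0. , -0. , -1. ]]), 'contact_force': array([ 0.4,  0.3, -0.2]), 'moment': array([ 0.,  0., -0.]), 'grasp_force': 0.0, 'grip_width': 87.82725967663183}
top 56.20914850102181 318.6756488093684 237.95336905575664 cam at [ 425.1   -1.8 1047. ]
jar 0.68 [443.9, 265.5, 466.2, 294.3] [[450.472278773009, -297.272370430027, -1.1734710065637473], [476.8455130546215, -279.38821948169254, 51.0258076140904], [507.8481660634514, -270.9984199972788, 70.78686165354378]]
jar 0.68 [372.2, 299.5, 412.6, 339.3] [[357.03689394936634, -178.03259703884004, 9.351104964081193], [390.1529197959297, -140.05966977062093, 69.28746456604989], [421.20386257366755, -111.1401211975468, 98.52851790559768]]
jar 0.67 [440.7, 312.9, 484.2, 347.9] [[340.01264528247054, -325.8779025969265, 15.531481626779595], [370.662317124061
[... 1939 characters left out ...]
7288, 60.604265408565375]]
cap 0.73 [394.9, 164.4, 420.4, 187.7] [[456.67338012921243, -330.67707018454746, 82.95835689379874], [482.09049109471744, -288.0175351148615, 112.29947130188562], [511.4839122900775, -273.28561702994426, 120.16402560476415]]
block 0.77 [287.2, 336.9, 325.1, 377.2] [[484.50185125810236, 252.46992981333182, 6.458713260240352], [513.1624971903157, 284.35217397012457, 32.067568116844114], [535.4924276279384, 339.3356119366916, 37.812447753467865]]
roundjar 0.89 [331.2, 200.6, 357.2, 252.4] [[546.7191368075711, -118.23366672826259, 4.677790307938035], [570.1712257843698, -76.86874885961682, 66.96754109487875], [601.7870310109748, -66.12018092627586, 107.20325978015154]]
```

View pics/top0.png

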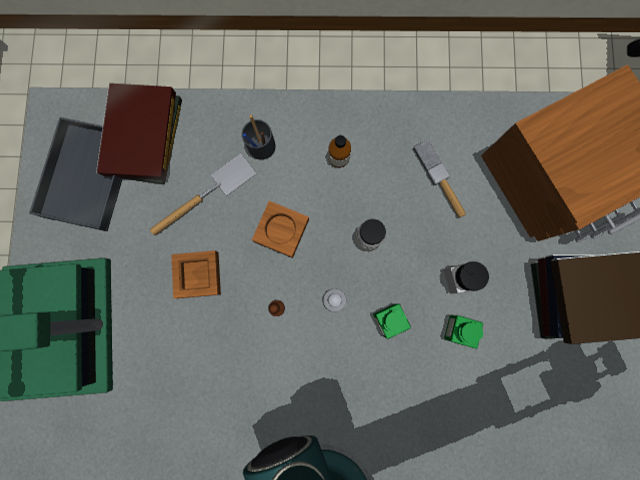

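View pics/side0.png

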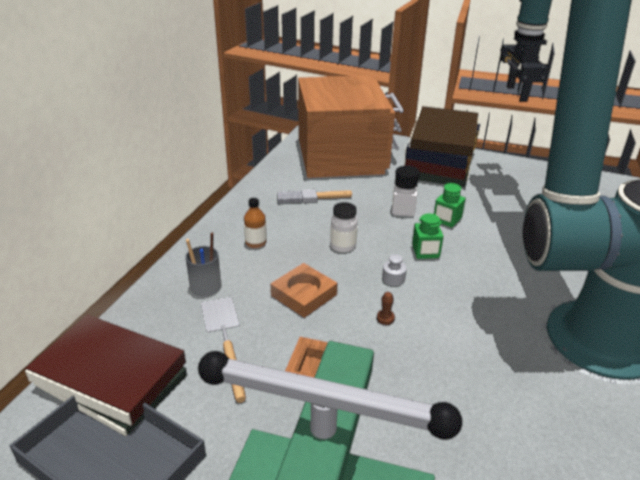

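The top view shows the white square jar with its black cap at about (470,278). The square-pocket block is at (195,273), the round-hole block at (280,229), and the green look-alikes at (392,320) and (465,330). A green press stands to the left of the block. Next I need the orientations and the press height.

Run:
```python
from h import *
np.set_printoptions(precision=1,suppress=True)
P={n:imaging.camera(n) for n in("top","side")}
tiles=[]
J=[]
for n,p in P.items():
    full=cloud(p,np.ones((480,640),bool))
    press=full[(full[:,1]>360)&(full[:,1]<560)&(full[:,0]>250)&(full[:,0]<620)&(full[:,2]>40)]
    for y in range(360,560,40):
        q=press[(press[:,1]>=y)&(press[:,1]<y+40)]
        if len(q): print(n,"press y",y,"zmax",np.percentile(q[:,2],99),"x",q[:,0].min(),q[:,0].max())
    b=full[(abs(full[:,0]-485)<65)&(abs(full[:,1]-298)<65)&(full[:,2]>29)&(full[:,2]<42)]
    r=cv2.minAreaRect(b[:,:2].astype(np.float32)); print(n,"block",r,np.median(b[:,2]))
    fl=full[(abs(full[:,0]-485)<35)&(abs(full[:,1]-298)<35)&(full[:,2]<20)]
    if len(fl): print(" pocket",cv2.minAreaRect(fl[:,:2].astype(np.float32)),np.median(fl[:,2]))
    near=(abs(full[:,0]-484)<50)&(abs(full[:,1]+300)<50)
    c=full[near&(full[:,2]>85)]; 
    t=full[near&(full[:,2]>113)]; print(n,"cap top",cv2.minEnclosingCircle(t[:,:2].astype(np.float32)),np.median(t,axis=0))
    j=full[near&(full[:,2]>12)&(full[:,2]<62)]; J.append(j); print(len(j))
    for X in((484,-300,70),(485,298,34)):
        u,v=map(int,proj(p,X)); tiles.append(cv2.resize(p["img"][v-30:v+30,u-40:u+40],(400,300),interpolation=cv2.INTER_CUBIC))
save("crops0",np.vstack([np.hstack(tiles[:2]),np.hstack(tiles[2:])]))
for j in J:
    for a in range(-45,45,3):
        pass
    # score of yaw: sharpest histogram along rotated axes
    best=[]
    for a in np.arange(0,90,1.):
        r=np.radians(a); A=j[:,0]*np.cos(r)+j[:,1]*np.sin(r); B=-j[:,0]*np.sin(r)+j[:,1]*np.cos(r)
        best.append((sum(np.sort(np.histogram(x,np.arange(-700,700,3))[0])[-2:].sum() for x in(A,B)),a,))
    best.sort(reverse=True); print(best[:6], np.percentile(j,[2,98],axis=0))
```

```text
top press y 440 zmax 289.8153636107335 x 342.46417344347833 377.1034676940539
top press y 480 zmax 291.9851112776147 x 250.08171381028708 619.0207493415469
top press y 520 zmax 291.5792226448798 x 250.05095320386064 595.1345168586835
top block ((484.43963623046875, 298.26116943359375), (100.47501373291016, 101.97350311279297), 5.867753982543945) 33.35183665128374
 pocket ((485.1426086425781, 301.60546875), (60.409053802490234, 57.24837875366211), 5.926748752593994) 7.910336973525759
top cap top ((484.47113037109375, -304.9502258300781), 30.75984764099121) [ 484.9 -304.6  116.6]
170
side press y 440 zmax 288.9428316723687 x 343.7775068451456 354.2919640431792
side press y 480 zmax 292.6820452455757 x 250.1032737039273 618.4752842570584
side press y 520 zmax 292.44975078191686 x 271.31692335143345 607.0890060189771
side block ((508.6627197265625, 294.5993957519531), (53.05831527709961, 93.75467681884766), 5.665790557861328) 34.47456364008332
 pocket ((501.77947998046875, 290.3632507324219), (30.736303329467773, 50.30482864379883), 5.656692981719971) 9.372212934149566
side cap top ((485.5693664550781, -305.18157958984375), 32.88109588623047) [ 484.8 -300.7  116.9]
401
[(np.int64(184), np.float64(17.0)), (np.int64(184), np.float64(13.0)), (np.int64(183), np.float64(16.0)), (np.int64(183), np.float64(14.0)), (np.int64(182), np.float64(19.0)), (np.int64(182), np.float64(18.0))] [[ 451.9 -285.3   13.9]
 [ 507.4 -270.7   61.5]]
[(np.int64(331), np.float64(16.0)), (np.int64(329), np.float64(13.0)), (np.int64(320), np.float64(18.0)), (np.int64(317), np.float64(17.0)), (np.int64(314), np.float64(14.0)), (np.int64(309), np.float64(15.0))] [[ 451.8 -291.3   13.1]
 [ 509.3 -270.    60.9]]
```

View pics/crops0.png

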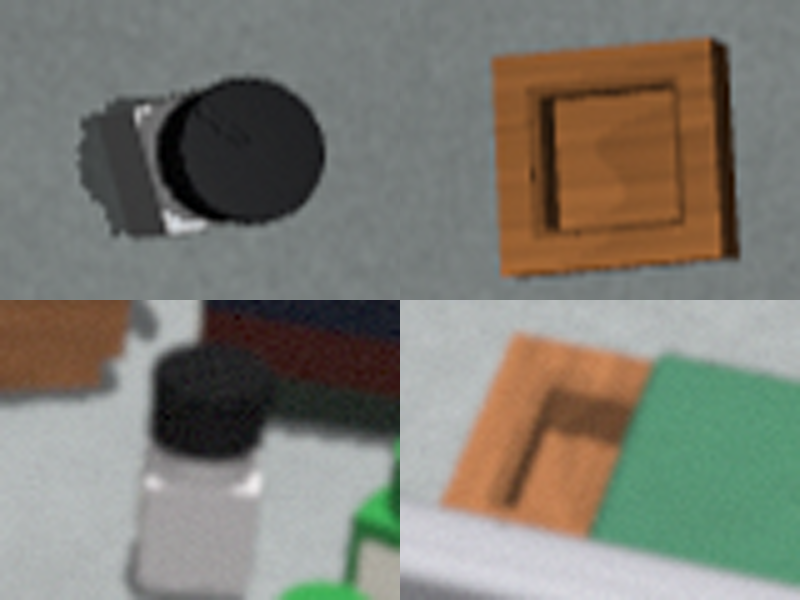

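The faint pointer ridge in the top crop runs from about (195,105) to (240,140), so it points up-left (world angle about 50°), and the jar yaw is about 14°. I'll now check clearances around the jar and along the path, and refine the block pose with an edge fit.

```bash
cat >> h.py <<'E'
from scipy.optimize import minimize
def sq(x,y,a,s,z,n=60):
    t=np.linspace(-.95,.95,n)*s/2; h=np.full(n,s/2)
    E=[(t,h),(t,-h),(h,t),(-h,t)]; c,q=np.cos(a),np.sin(a)
    return [np.stack([x+c*u-q*v,y+q*u+c*v,np.full(n,z)],1) for u,v in E]
def projn(p,X):
    f,cx,cy=K(p); c=X@np.asarray(p["R"]).T+p["t"]; return c[:,0]/c[:,2]*f+cx,c[:,1]/c[:,2]*f+cy
def edgefit(p,x0,s,z,img=None):
    g=cv2.GaussianBlur(cv2.cvtColor(p["img"],cv2.COLOR_RGB2GRAY).astype(np.float32),(0,0),1.0)
    G=np.hypot(cv2.Sobel(g,cv2.CV_32F,1,0),cv2.Sobel(g,cv2.CV_32F,0,1))
    def cost(q):
        u,v=projn(p,np.vstack(sq(q[0],q[1],np.radians(q[2]),s,z)))
        return -np.mean(np.minimum(cv2.remap(G,u.astype(np.float32)[None],v.astype(np.float32)[None],cv2.INTER_LINEAR),120))
    B=[]
    for da in (-6,-3,0,3,6):
        r=minimize(cost,np.add(x0,(0,0,da)),method="Nelder-Mead",options=dict(initial_simplex=np.add(x0,(0,0,da))+np.array([[0,0,0],[3,0,0],[0,3,0],[0,0,3]]))); B.append((r.fun,*r.x))
    return min(B)
E
python3 - <<'E'
from h import *
p=imaging.camera("top"); q=imaging.camera("side")
print("block outer",edgefit(p,(484.5,298,4.5),100,34)); print("pocket mouth",edgefit(p,(484.5,298,4.5),69,34)); print("pocket floor",edgefit(p,(484.5,298,4.5),61,30))
f=np.vstack([cloud(p,np.ones((480,640),bool)),cloud(q,np.ones((480,640),bool))])
d=np.hypot(f[:,0]-484.5,f[:,1]+305)
print([(r,f[(d<r)&(d>45),2].max().round()) for r in(60,80,100,130,160,200)])
A=np.array([278,-614]);D=np.array([484.5,-305])-A;L=np.hypot(*D);D=D/L;n=np.array([-D[1],D[0]])
al=(f[:,:2]-A)@D; la=(f[:,:2]-A)@n
for a in range(0,380,60):
    m=(al>a)&(al<a+60)&(abs(la)<110)&(f[:,2]<225); print(a,f[m,2].max().round() if m.any() else None)
s=status.sense(); print(s["ee_rot"].round(4).tolist(),s["ee_pos"]); print((s["ee_rot"].T@(np.array([484.5,-305,200])-s["ee_pos"])/400).round(4))
E
```

```text
block outer (np.float64(-73.41153717041016), np.float64(481.150041671807), np.float64(297.2515086682868), np.float64(5.4201471657320415))
pocket mouth (np.float64(-64.946533203125), np.float64(482.6113869127272), np.float64(294.4950643674059), np.float64(5.383050757457472))
pocket floor (np.float64(-69.52763366699219), np.float64(485.56412269212126), np.float64(299.47140701705064), np.float64(5.841217122609255))
[(60, np.float64(6.0)), (80, np.float64(6.0)), (100, np.float64(99.0)), (130, np.float64(100.0)), (160, np.float64(100.0)), (200, np.float64(202.0))]
0 132.0
60 133.0
120 132.0
180 132.0
240 129.0
300 122.0
360 123.0
[[0.9107, 0.413, 0.0], [0.413, -0.9107, -0.0], [0.0, 0.0, -1.0]] [ 278.81976413 -614.72172485  238.74824447]
[ 0.7881 -0.4928  0.0969]
```

>>> {"fn": "drive_tool", "kwargs": {
  "motion": [
    [0.788,-0.493,0.0,0,0,0,-1],
    [0.788,-0.493,0.0,0,0,0,-1],
    [0.788,-0.493,0.0,0,0,0,-1],
    [0.788,-0.493,0.1,0,0,0,-1],
    [0.788,-0.493,0.15,0,0,0,-1],
    [0.788,-0.493,0.2,0,0,0,-1],
    [0.788,-0.493,0.23,0,0,0,-1],
    [0.788,-0.493,0.23,0,0,0,-1],
    [0.788,-0.493,0.23,0,0,0,-1]
  ]
}}

```text
time: 1.82
ee_pos: [484.7, -305.9, 147.8]
ee_rot: [[0.911, 0.413, 0.001], [0.413, -0.911, -0.001], [0.001, 0.001, -1.0]]
contact_force: [0.6, -0.1, 0.7]
grip_width: 87.9
grasp_force: 0.0
```

>>> {"fn": "drive_tool", "kwargs": {
  "motion": [
    [0,-0.002,0.05,0,0,0,-1],
    [0,-0.002,0.1,0,0,0,-1],
    [0,-0.002,0.145,0,0,0,-1],
    [0,-0.002,0.145,0,0,0,-1],
    [0,-0.002,0.145,0,0,0,1],
    [0,-0.002,0.145,0,0,0,1],
    [0,-0.002,0.145,0,0,0,1],
    [0,-0.002,0.145,0,0,0,1],
    [0,-0.002,0.145,0,0,0,1],
    [0,-0.002,0.145,0,0,0,1]
  ]
}}

```text
time: 3.08
ee_pos: [484.9, -304.8, 89.6]
ee_rot: [[0.911, 0.413, 0.002], [0.413, -0.911, -0.001], [0.001, 0.002, -1.0]]
contact_force: [0.1, -0.8, 3.9]
grip_width: 58.6
grasp_force: 30.0
```

>>> {"fn": "drive_tool", "kwargs": {
  "motion": [
    [0,0,-0.03,0,0,0,1],
    [0,0,-0.1,0,0,0,1],
    [0,0,-0.2,0,0,0,1],
    [0,0,-0.3,0,0,0,1],
    [0,0,-0.4,0,0,0,1],
    [0,0,-0.4,0,0,0,1],
    [0,0,-0.4,0,0,0,1]
  ]
}}

```text
time: 3.95
ee_pos: [482.9, -303.3, 246.5]
ee_rot: [[0.911, 0.413, -0.003], [0.413, -0.911, 0.002], [-0.002, -0.003, -1.0]]
contact_force: [-0.9, 0.2, -3.6]
grip_width: 59.1
grasp_force: 30.0
```

Run:
```python
from h import *
s=status.sense(); print(s["ee_rot"].round(4).tolist(),s["ee_pos"],s["joint_positions"].round(3),s["contact_force"]); print((s["ee_rot"].T@(np.array([484.5,298,s["ee_pos"][2]])-s["ee_pos"])/400).round(4))
```

```text
[[0.9107, 0.4131, -0.003], [0.4131, -0.9107, 0.0022], [-0.0018, -0.0032, -1.0]] [ 482.87441345 -303.25980569  246.46480075] [-0.605  0.064  1.82   0.     1.261  0.54 ] [-0.88150669  0.21548722 -3.56714   ]
[ 0.6247 -1.3672  0.0033]
```

>>> {"fn": "drive_tool", "kwargs": {
  "motion": [
    [0.156,-0.342,0,0,0,0.05,1],
    [0.312,-0.684,0,0,0,0.1,1],
    [0.312,-0.684,0,0,0,0.1,1],
    [0.312,-0.684,0,0,0,0.1,1],
    [0.312,-0.684,0,0,0,0.1,1],
    [0.312,-0.684,0,0,0,0.1,1],
    [0.437,-0.957,0,0,0,0.2,1],
    [0.437,-0.957,0,0,0,0.2,1],
    [0.437,-0.957,0,0,0,0.2,1],
    [0.437,-0.957,0,0,0,0.2,1]
  ]
}}

```text
time: 5.2
ee_pos: [484.2, 115.6, 246.7]
ee_rot: [[0.964, 0.266, -0.004], [0.266, -0.964, -0.002], [-0.004, 0.001, -1.0]]
contact_force: [0.4, -0.2, -3.5]
grip_width: 59.1
grasp_force: 30.0
```

Run:
```python
from h import *
s=status.sense(); print(s["ee_rot"].round(4).tolist(),s["ee_pos"],s["joint_positions"].round(3),s["contact_force"]); print((s["ee_rot"].T@(np.array([484.5,298,s["ee_pos"][2]])-s["ee_pos"])/400).round(4))
```

```text
[[0.964, 0.266, -0.0036], [0.266, -0.964, -0.0017], [-0.0039, 0.0007, -1.0]] [484.19322861 115.63896777 246.68361672] [ 1.850e-01 -7.800e-02  1.961e+00 -1.000e-03  1.262e+00  1.487e+00] [ 0.3658035  -0.18188763 -3.45115087]
[ 0.122  -0.4393 -0.0008]
```

Run:
```python
from h import *
np.set_printoptions(precision=1,suppress=True)
T=[]
for n in("side","top"):
    p=imaging.camera(n); u,v=map(int,proj(p,(484,115.6,200)))
    T.append(cv2.resize(p["img"][v-50:v+50,u-50:u+50],(400,400),interpolation=cv2.INTER_CUBIC))
    f=cloud(p,np.ones((480,640),bool))
    j=f[(abs(f[:,0]-484)<50)&(abs(f[:,1]-115)<50)&(f[:,2]>165)&(f[:,2]<216)]
    print(n,len(j),np.percentile(j,[1,50,99],axis=0))
    if n=="side":
        a=f[(abs(f[:,0]-484)<50)&(abs(f[:,1]-115)<50)&(f[:,2]>120)]; print("lowest",np.sort(a[:,2])[:8])
        x=j[:,:2].copy(); c=np.array([484,115.6])
        def cost(q):
            r=np.radians(q[2]); d=x-q[:2]; A=np.c_[d[:,0]*np.cos(r)+d[:,1]*np.sin(r),-d[:,0]*np.sin(r)+d[:,1]*np.cos(r)]
            return np.mean(np.minimum(abs(np.abs(A).max(1)-29),4))
        R=[minimize(cost,(484,115.6,a),method="Nelder-Mead",options=dict(initial_simplex=[(484,115.6,a),(488,115.6,a),(484,119.6,a),(484,115.6,a+6)])) for a in range(-30,45,8)]
        for r in sorted(R,key=lambda r:r.fun)[:4]: print(r.fun,r.x)
save("held",np.hstack(T))
```

```text
side 786 [[453.3  93.8 165.9]
 [477.2 142.8 191.5]
 [509.4 148.2 215.4]]
lowest [155.2 155.2 156.7 157.5 157.8 158.  158.1 158.3]
1.122188726997175 [484.4 114.4   5.5]
1.122188729824811 [484.4 114.4   5.5]
1.1221887306955933 [484.4 114.4   5.5]
1.1221887307993934 [484.4 114.4   5.5]
top 21 [[454.1  83.3 169.3]
 [460.1  84.2 189. ]
 [466.2 128.1 211. ]]
```

View pics/held.png

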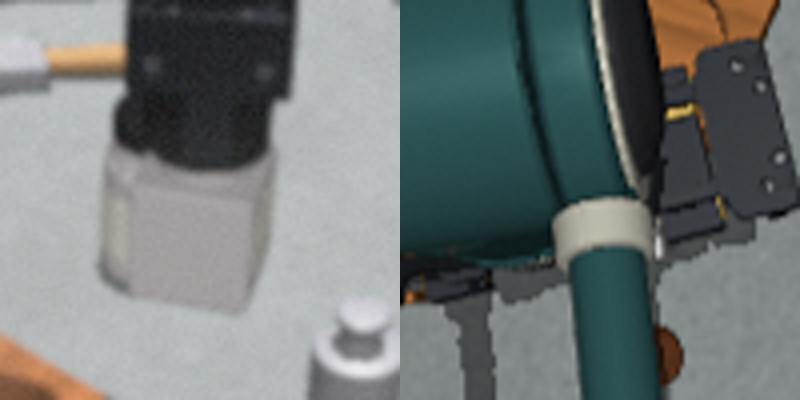

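The left crop shows the jar held upright under the gripper. The fit gives yaw 5.5° and centre (484.4, 114.4), which matches the block's yaw. Next I go above the pocket.

>>> {"fn": "drive_tool", "kwargs": {
  "motion": [
    [0.122,-0.44,0,0,0,0,1],
    [0.122,-0.44,0,0,0,0,1],
    [0.122,-0.44,0,0,0,0,1],
    [0.122,-0.44,0.05,0,0,0,1],
    [0.122,-0.44,0.15,0,0,0,1],
    [0.122,-0.44,0.22,0,0,0,1],
    [0.122,-0.44,0.26,0,0,0,1],
    [0.122,-0.44,0.26,0,0,0,1],
    [0.122,-0.44,0.26,0,0,0,1]
  ]
}}

```text
time: 6.42
ee_pos: [486.6, 299.1, 146.0]
ee_rot: [[0.964, 0.265, 0.002], [0.265, -0.964, 0.001], [0.002, -0.0, -1.0]]
contact_force: [0.4, -0.7, -2.9]
grip_width: 59.2
grasp_force: 30.0
```

Run:
```python
from h import *
np.set_printoptions(precision=1,suppress=True)
s=status.sense(); e=s["ee_pos"]; print(s["ee_rot"].round(4).tolist(),e,s["joint_positions"].round(3),s["contact_force"],s["moment"])
T=[]
for n in("side","top"):
    p=imaging.camera(n); u,v=map(int,proj(p,(484,298,70)))
    T.append(cv2.resize(p["img"][v-50:v+50,u-50:u+50],(400,400),interpolation=cv2.INTER_CUBIC))
    f=cloud(p,np.ones((480,640),bool))
    j=f[(abs(f[:,0]-484)<50)&(abs(f[:,1]-298)<50)&(f[:,2]>e[2]-82)&(f[:,2]<e[2]-30)]
    print(n,len(j),np.percentile(j,[1,50,99],axis=0) if len(j) else "")
save("above",np.hstack(T))
```

```text
[[0.9644, 0.2646, 0.0019], [0.2646, -0.9644, 0.0009], [0.0021, -0.0004, -1.0]] [486.6 299.1 146. ] [ 0.5  0.1  1.9 -0.   1.1  1.8] [ 0.4 -0.7 -2.9] [-0.   0.1  0. ]
side 634 [[456.9 271.9  64.9]
 [485.2 327.   94.2]
 [511.9 330.7 115.7]]
top 90 [[455.6 267.2  65.7]
 [462.9 269.3  91.2]
 [479.2 321.2 115.7]]
```

View pics/above.png

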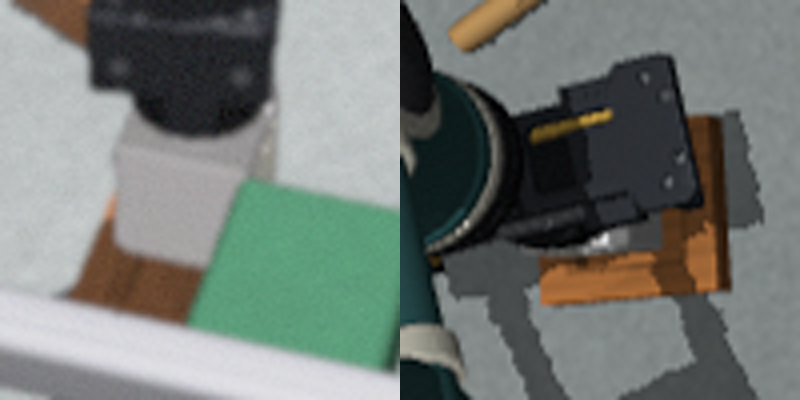

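>>> {"fn": "drive_tool", "kwargs": {
  "motion": [
    [-0.003,-0.001,0.02,0,0,0,1],
    [-0.003,-0.001,0.04,0,0,0,1],
    [-0.003,-0.001,0.048,0,0,0,1],
    [-0.003,-0.001,0.048,0,0,0,1],
    [-0.003,-0.001,0.048,0,0,0,1],
    [-0.003,-0.001,0.048,0,0,0,1]
  ]
}}

```text
time: 7.28
ee_pos: [484.5, 299.5, 125.8]
ee_rot: [[0.964, 0.266, 0.001], [0.266, -0.964, 0.0], [0.001, -0.0, -1.0]]
contact_force: [0.8, 0.2, -3.4]
grip_width: 58.9
grasp_force: 30.0
```

>>> {"fn": "drive_tool", "kwargs": {
  "motion": [
    [0,0,0.008,0,0,0,1],
    [0,0,0.016,0,0,0,1],
    [0,0,0.024,0,0,0,1],
    [0,0,0.032,0,0,0,1],
    [0,0,0.032,0,0,0,1]
  ]
}}

```text
time: 7.9
ee_pos: [483.9, 299.1, 112.2]
ee_rot: [[0.964, 0.265, -0.001], [0.265, -0.964, -0.0], [-0.001, 0.0, -1.0]]
contact_force: [0.4, -0.1, -2.4]
grip_width: 58.7
grasp_force: 30.0
```

>>> {"fn": "drive_tool", "kwargs": {
  "motion": [
    [0,0,0.008,0,0,0,1],
    [0,0,0.016,0,0,0,1],
    [0,0,0.024,0,0,0,1],
    [0,0,0.03,0,0,0,1],
    [0,0,0.03,0,0,0,1]
  ]
}}

```text
time: 8.52
ee_pos: [484.0, 299.2, 100.4]
ee_rot: [[0.964, 0.265, -0.001], [0.265, -0.964, -0.0], [-0.001, 0.0, -1.0]]
contact_force: [0.0, -0.8, -3.3]
grip_width: 59.4
grasp_force: 30.0
```

>>> {"fn": "drive_tool", "kwargs": {
  "motion": [
    [0,0,0.003,0,0,0,1],
    [0,0,0.006,0,0,0,1],
    [0,0,0.008,0,0,0,1],
    [0,0,0.008,0,0,0,1],
    [0,0,0.008,0,0,0,1]
  ]
}}

```text
time: 9.15
ee_pos: [484.4, 299.4, 97.7]
ee_rot: [[0.964, 0.266, 0.0], [0.266, -0.964, 0.0], [0.0, -0.0, -1.0]]
contact_force: [-0.2, 0.1, -2.8]
grip_width: 59.0
grasp_force: 30.0
```

>>> {"fn": "drive_tool", "kwargs": {
  "motion": [
    [0,0,0.002,0,0,0,1],
    [0,0,0.004,0,0,0,1],
    [0,0,0.005,0,0,0,1],
    [0,0,0.005,0,0,0,1]
  ]
}}

```text
time: 9.65
ee_pos: [485.3, 299.6, 97.6]
ee_rot: [[0.964, 0.266, 0.002], [0.266, -0.964, 0.001], [0.002, -0.0, -1.0]]
contact_force: [-2.0, -3.0, 7.8]
grip_width: 58.9
grasp_force: 30.0
```

Contact at TCP z 97.6 puts the jar's underside at 8 mm, so it is fully home. Now I start unscrewing.

>>> {"fn": "drive_tool", "kwargs": {
  "motion": [
    [0,0,0,0,0,-0.1,1],
    [0,0,0,0,0,-0.2,1],
    [0,0,0,0,0,-0.3,1],
    [0,0,0,0,0,-0.4,1],
    [0,0,0,0,0,-0.5,1],
    [0,0,0,0,0,-0.6,1]
  ]
}}

```text
time: 10.4
ee_pos: [485.6, 299.9, 97.5]
ee_rot: [[0.737, 0.676, 0.003], [0.676, -0.737, 0.002], [0.003, 0.001, -1.0]]
contact_force: [-0.9, -1.7, 5.8]
grip_width: 58.5
grasp_force: 30.0
```

```bash
cat > m.py <<'E'
from h import *
s=status.sense(); R=s["ee_rot"]; print("yaw",np.degrees(np.arctan2(R[1,0],R[0,0])).round(1),s["ee_pos"].round(1),"F",s["contact_force"].round(1),"M",s["moment"].round(2),s["joint_positions"].round(2),s["effort"].round(2))
E
python3 m.py
```

```text
yaw 42.5 [485.6 299.9  97.5] F [-0.9 -1.7  5.8] M [-0.24  0.13 -0.22] [ 0.51  0.2   1.97 -0.    0.98  1.34] [  0.79 -38.59 -29.21   0.13  -0.62   0.42]
```

>>> {"fn": "drive_tool", "kwargs": {
  "motion": [
    [0,0,0,0,0,-0.1,1],
    [0,0,0,0,0,-0.2,1],
    [0,0,0,0,0,-0.3,1],
    [0,0,0,0,0,-0.4,1],
    [0,0,0,0,0,-0.5,1]
  ]
}}

```text
time: 11.02
ee_pos: [485.4, 299.8, 97.6]
ee_rot: [[0.423, 0.906, 0.002], [0.906, -0.423, 0.001], [0.002, 0.002, -1.0]]
contact_force: [-1.1, -2.3, 8.1]
grip_width: 58.7
grasp_force: 29.9
```

```bash
python3 m.py
```

```text
yaw 65.0 [485.4 299.8  97.6] F [-1.1 -2.3  8.1] M [-0.34  0.38 -0.25] [ 0.51  0.2   1.97 -0.    0.98  0.95] [  0.9  -37.8  -29.12   0.16  -1.02   0.42]
```

>>> {"fn": "drive_tool", "kwargs": {
  "motion": [
    [0,0,0,0,0,-0.1,1],
    [0,0,0,0,0,-0.2,1],
    [0,0,0,0,0,-0.2,1]
  ]
}}

```text
time: 11.4
ee_pos: [485.7, 299.9, 98.5]
ee_rot: [[0.277, 0.961, 0.003], [0.961, -0.277, 0.001], [0.002, 0.002, -1.0]]
contact_force: [-2.0, -3.1, 12.2]
grip_width: 59.0
grasp_force: 29.9
```

```bash
python3 m.py
```

```text
yaw 73.9 [485.7 299.9  98.5] F [-2.  -3.1 12.2] M [-0.5   0.57  0.03] [ 0.51  0.19  1.96 -0.    0.98  0.79] [  0.54 -35.6  -28.12   0.3   -1.5   -0.17]
```

The turning moment vanished, the cap rose about 1 mm and the upward force is now 12 N, so the threads have let go. Next is a slow lift.

>>> {"fn": "drive_tool", "kwargs": {
  "motion": [
    [0,0,-0.004,0,0,0,1],
    [0,0,-0.008,0,0,0,1],
    [0,0,-0.012,0,0,0,1],
    [0,0,-0.016,0,0,0,1],
    [0,0,-0.016,0,0,0,1]
  ]
}}

```text
time: 12.02
ee_pos: [484.1, 299.3, 101.7]
ee_rot: [[0.277, 0.961, -0.0], [0.961, -0.277, -0.0], [-0.0, -0.0, -1.0]]
contact_force: [0.6, -0.2, -0.2]
grip_width: 58.8
grasp_force: 30.0
```

```bash
python3 m.py
```

```text
yaw 73.9 [484.1 299.3 101.7] F [ 0.6 -0.2 -0.2] M [-0.13 -0.11 -0.03] [ 0.51  0.19  1.96 -0.    0.99  0.79] [ 4.500e-01 -4.223e+01 -3.153e+01  2.900e-01  3.000e-02  1.000e-02]
```

>>> {"fn": "drive_tool", "kwargs": {
  "motion": [
    [0,0,-0.01,0,0,0,1],
    [0,0,-0.025,0,0,0,1],
    [0,0,-0.045,0,0,0,1],
    [0,0,-0.065,0,0,0,1],
    [0,0,-0.085,0,0,0,1],
    [0,0,-0.1,0,0,0,1],
    [0,0,-0.107,0,0,0,1],
    [0,0,-0.107,0,0,0,1],
    [0,0,-0.107,0,0,0,1],
    [0,0,-0.107,0,0,0,1]
  ]
}}

```text
time: 13.28
ee_pos: [484.0, 299.2, 144.3]
ee_rot: [[0.277, 0.961, -0.001], [0.961, -0.277, -0.0], [-0.001, -0.001, -1.0]]
contact_force: [1.4, 0.3, -1.2]
grip_width: 59.2
grasp_force: 30.0
```

```bash
python3 m.py
python3 - <<'E'
from h import *
np.set_printoptions(precision=1,suppress=True)
T=[]
for n in("side","top"):
    p=imaging.camera(n); u,v=map(int,proj(p,(484,298,90)))
    T.append(cv2.resize(p["img"][v-50:v+50,u-50:u+50],(400,400),interpolation=cv2.INTER_CUBIC))
    f=cloud(p,np.ones((480,640),bool)); a=f[(abs(f[:,0]-484)<32)&(abs(f[:,1]-298)<34)]
    print(n,[(z,int(((a[:,2]>z)&(a[:,2]<=z+6)).sum())) for z in range(34,160,6)])
save("end",np.hstack(T))
E
```

```text
yaw 73.9 [484.  299.2 144.3] F [ 1.4  0.3 -1.2] M [ 0.01 -0.07 -0.02] [0.51 0.14 1.93 0.   1.07 0.79] [ 0.000e+00 -4.119e+01 -3.317e+01  6.000e-02 -4.000e-02  0.000e+00]
side [(34, 47), (40, 41), (46, 52), (52, 45), (58, 51), (64, 53), (70, 204), (76, 70), (82, 44), (88, 36), (94, 112), (100, 203), (106, 36), (112, 0), (118, 0), (124, 0), (130, 22), (136, 73), (142, 83), (148, 84), (154, 67)]
top [(34, 32), (40, 19), (46, 25), (52, 17), (58, 26), (64, 35), (70, 221), (76, 24), (82, 6), (88, 12), (94, 41), (100, 22), (106, 2), (112, 0), (118, 0), (124, 0), (130, 8), (136, 22), (142, 26), (148, 29), (154, 21)]
```

View pics/end.png

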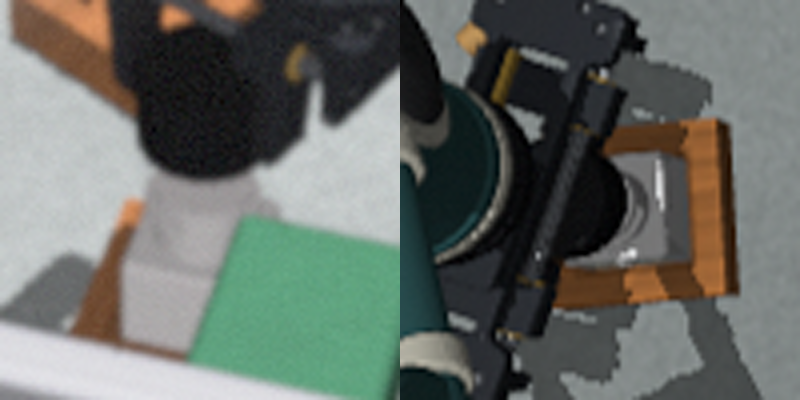

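The picture shows the jar seated square in the pocket, with its shoulder at about z 74 and its mouth at about 104. The cap hangs level above it with its lower edge at about 134, so I'm handing in.

```bash
python3 -c "
from rig import workorder; print(workorder.job_done())"
```

```text
the job is handed in; nothing more can be done
None
```

The jar is fully seated in the square pocket, its cap is unscrewed, and the gripper is holding the cap level about 3 cm above the jar's mouth; the job is handed in at about 13 s.

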